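Lock the wheel axle of a trolley castor

ROBOT

A 6-joint arm with a two-finger parallel gripper is mounted at the origin on the work surface. World frame = base frame: x ahead of the robot, y to its left, z up, the work surface at z = 0. Lengths are in mm, angles in rad, forces in N, time in s.
With the tool pointing down it reaches from about 275 to 725 mm from the base axis. Payload 5.6 kg.
Tool frame: the origin (TCP) lies at the very end of the fingers, on their centre line; the grasp point (between the pads) lies 19 mm behind it (grasp_offset is the distance from the TCP to the grasp point, in mm); z points along the fingers, y is the line along which they close (so a half turn about z gives the same grasp; the last joint's range is limited). The gripper opens to 85 mm and grips with 20 to 120 N. Pads are 22 mm wide; open, the fingers measure 114 mm over their backs; the gripper's body (76 mm by 85 mm) begins 54 mm behind the grasp point. The pads swing forward as they close: fully open they stand 13 mm farther back than shut.
Start: joints at [1.548, 0.255, 0.108, 0, -1.424, -0.285], TCP at [166.602, 524.153, 231.283] pointing down, gripper open.
Joint ranges: [-2.95, 2.95], [-1.21, 1.97], [-1.09, 1.5], [-2.87, 1.71], [-2.94, -0.07], [-3.05, 3.05]. Speed limits (rad/s): [2.57, 2.57, 3.14, 3.14, 3.14, 3.14].

INTERFACE

Orientations are given as a unit quaternion [w, x, y, z].
In Python, from station import read_state, capture, get_calibration, sign_off, grasp_offset gives the robot as it stands.
- The arm moves only by the shell command python3 -m inch 'ROWS' [FORCE]. ROWS is JSON, a list of rows, each a list of 3 entries, a list of its own where there are three numbers: the shift along the world's x, y, z in mm, then the turn, a rotation vector about the world's x, y, z in rad, then the closure, from 0 (fully open) to 1 (shut). A call has 1 to 20 rows; each row is the pose to reach, as a shift and turn from the pose commanded when the call began; what a row does not reach only later rows make up. A row lasts 1/8 s, in which the tool goes at most 62.5 mm and 10.7 degrees, less where a joint would pass 70% of its speed; a pose out of reach is approached as far as the arm can. A call with a gripper value outside its range is refused whole. The fingers move at their own pace and stop on an object; FORCE is the grip in N (left out, the last holds). Time passes only in rows, so rows that repeat a pose let the fingers close. It gives the time, the measured TCP pose, the force, the opening and the grip force at its end, in the units of the state.
- read_state(): the state, without advancing time (a new reading comes with each control period).
- capture(name): name is "side" or "top" or "wrist"; returns (picture, depth): 480x640x3 uint8, red, green, blue; 480x640 float32, mm along the optical axis (not along the pixel's ray), 0 where there is no reading.
- get_calibration(name): a dict with "mtx" (3x3 intrinsics, pixels), "extrinsics" (4x4, takes a point from world to camera coordinates); the wrist camera has in their place "hand_eye" (4x4, takes a point from camera to tool coordinates, whose origin is the TCP and whose axes are the flange's). Camera axes: x right, y down, z forward; pixel columns grow to the right and rows downward; lengths in mm; the calibration is good to about 2 mm. A picture is of the moment at which its call begins: read the wrist's pose just before it. get_calibration takes no time and is no camera call.
- sign_off(): hands the job in; it is judged then, once.
The state is a dict: "time_s": time; "joints": joint angles; "qvel": joint speeds; "joint_torque": joint torques, N m; "tool_pos": TCP position; "eef_rot": TCP orientation; "ft_force": force on the tool from outside, world axes, zero at the start; "wrist_torque": the same for the moment, N m; "gripper_width": finger opening in mm; "grasp_force": force on a finger pad.
Only numpy, scipy, OpenCV 4.12 (cv2) and the standard library are available. Lean on these libraries where they do the work, as an engineer would, in place of code of your own. Each camera call takes 0.05 s, during which the arm holds its last target. There are 200 camera calls.

TASK

The big trolley castor lying on its side has its wheel and axle back in; secure the axle with the lock pin that has the sprung wire loop. Push the pin through the cross hole at the top of the axle until its shoulder is fully home, by feel and without forcing it, then swing the loop over the axle's end until it snaps fully shut, and let go. Leave everything else on the bench where it is.

Things in the scene. Friction and masses are not known exactly. Their poses are not given: they have to be found in the camera images.
- castor: Trolley castor, bare steel, black-tyred wheel 180 mm, fixed, lying on its side on two bearers: wheel flat, axle upright. Origin on the axle's line at bench level; x along the fork to the mounting plate, z up. Heights over the bench: wheel 80 mm; upper fork cheek (70 mm wide) 88; washers and sleeve (40 mm wide at most) 105; upright mounting plate (110 mm wide, at x = 138 to 144 mm) 105.
- axle_hole (a point): Centre of the axle's cross hole, on the axle's line, 116 mm over the bench (axes as castor). The axle's squared neck here is 20 mm long along the hole, 18 mm wide. Hole 10 mm in diameter, right through, open at both sides, either may be used; roughly along the castor's y axis, but the axle stands turned out of line by 0.28 to 0.56 rad; which way is not measured.
- axle_top (a point): Centre of the axle's top end, a round cap of 24 mm diameter, 8 mm thick, 135 mm over the bench (axes as castor). The axle turns stiffly in the fork, 0.2 N m of friction, and stays as it is turned. The pin's nose enters if it points within some 0.2 rad of the hole's true line, so feel for it; as it is eased home, it turns the axle into line. Never push with more than 30 N.
- pin_grip (a point): Centre of the lock pin's head, where it is gripped; +x along the pin to its tip, z up as it lies. Bare steel, 0.1 kg, its axis 8 mm over the bench. The dark head is a block 28 mm long (x, this point half-way), 14 mm wide, 16 mm high. Then a collar, 16 mm in diameter, 4 mm thick: its front face, the shoulder, is 18 mm before this point. The loop's hinge is 20 mm behind this point.
- pin_mid (a point): Point on the axis of the pin's shank 10 mm before the shoulder, 28 mm before pin_grip (same axes). It coincides with axle_hole when the pin is fully home. The shank is 34 mm long from the shoulder to the tip and 8.5 mm in diameter, its last 5 mm tapering to a flat nose of 5.8 mm. Easing it home takes up to 25 N of push.
- loop_bar (a point): Middle of the far cross bar (straight over 18 mm) of the pin's sprung loop, a bow of 5 mm wire, 38 mm wide, 79 mm from its hinge to this bar. The hinge lies across the pin, on its axis, 38 mm behind the shoulder. At the start the loop is open: it leans back, away from the tip, 50 degrees above level. It swings up, over the axle's end and down to level, its bar 7 mm beyond the tip.
- loop (a joint): Angle of the loop, rad: 0 open (at the start), 0.7 straight up, 2.27 fully shut (level, round the axle). The spring is over-centre: before 1.48 rad it pushes the loop back open (about 4 N at the bar, falling to none), past that it snaps it shut. Let go before, it springs back.
- spring_clip: R-shaped spring clip of 5 mm wire, 85 mm long, lying flat; not used.
- washer: Steel washer, 44 mm; leave alone.
- spanner: Spanner, 190 mm; leave alone.
- screwdriver: Screwdriver, 200 mm, black handle; leave alone.
- grease_tin: Grease tin, 72 mm wide, 75 mm high; leave alone.
- offcut: Softwood offcut, 110 x 70 x 18 mm; leave alone.
- tape_measure: Grey tape measure, 66 x 36 x 62 mm; leave alone.

How it is judged (in metres and radians):
On the way:
1. the lock pin is pushed home through the cross hole with its loop still open (x of axle_hole in the frame of pin_mid below 0.0015 m and distance between pin_mid and axle_hole below 0.003 m and value of joint loop below 1 rad), for 0.2 s.
At the end, for the whole second after the job is handed in: The lock pin is at rest in the axle's cross hole with its shoulder home (within 1.5 mm along the pin, 3 mm in all), and its loop has been swung over the axle's end and is fully shut (within 0.1 rad) (x of axle_hole in the frame of pin_mid below 0.0015 m and distance between pin_mid and axle_hole below 0.003 m and value of joint loop above 2.17 rad and linear speed of lock_pin below 0.02 m/s); the robot touches nothing.
It fails at once if the castor and its axle are pushed or struck with more than 90 N in all contacts together (contact force between castor and anything else above 90 N).
It fails at once if another thing on the bench is moved by more than 30 mm (distance of any of spring_clip, washer, spanner, screwdriver, grease_tin, offcut, tape_measure from where it was at the start of the episode above 0.03 m).
It also fails if it takes over 72 s, if anything falls off the work surface, if the arm or the gripper's body presses on something with over 40 N, if the wrist force passes 120 N, or if a joint passes its speed limit or range.

## Working session

There is one attempt and no reset: what is moved stays moved. The work goes in short steps, Python scripts to look and compute and a shell command to move; the robot and the scene stay as the last step left them, time stands still between calls to the robot, and variables do not carry over. Pictures are saved under pics/ and viewed, at most 10 in all, crops included, and the job is handed in when it is done.

```bash
mkdir -p pics; ls
cat > h.py <<'E'
import numpy as np, cv2, json
from station import *
from scipy.spatial.transform import Rotation as R
def cam(name, st=None):
    c=get_calibration(name); K=np.array(c["mtx"])
    if "extrinsics" in c: T=np.linalg.inv(np.array(c["extrinsics"]))
    else:
        st=st or read_state(); w=np.eye(4); q=st["eef_rot"]
        w[:3,:3]=R.from_quat([q[1],q[2],q[3],q[0]]).as_matrix(); w[:3,3]=st["tool_pos"]; T=w@np.array(c["hand_eye"])
    return K,T
def pix_depth(K,T,u,v,d):
    p=np.array([(u-K[0,2])/K[0,0]*d,(v-K[1,2])/K[1,1]*d,d,1]); return (T@p)[:3]
def pix_z(K,T,u,v,z):
    d=T[:3,:3]@np.array([(u-K[0,2])/K[0,0],(v-K[1,2])/K[1,1],1]); return T[:3,3]+d*(z-T[2,3])/d[2]
def snap(name):
    st=read_state(); p,d=capture(name); K,T=cam(name,st); return p,d,K,T
E
python3 - <<'E'
from h import *
s=read_state(); print(s, grasp_offset)
for n in ["top","side"]:
    p,d,K,T=snap(n); cv2.imwrite(f"pics/{n}0.png",p[:,:,::-1]); np.savez(f"{n}0.npz",p=p,d=d,K=K,T=T); print(n,K.round(1).tolist(),T.round(3).tolist())
E
```

```text
pics
{'time_s': 0.0, 'joints': array([ 1.54758991e+00,  2.55718376e-01,  1.07001369e-01, -5.29199980e-04,
       -1.42391935e+00, -2.84621632e-01]), 'qvel': array([-7.75060548e-04, -8.40962111e-04, -7.79583475e-05,  8.74609031e-04,
        2.24519884e-03, -1.67762321e-03]), 'joint_torque': array([ 7.38956442e-04, -3.86626446e+01,  2.37940228e+01,  5.36494195e+00,
       -6.21666681e-03, -9.87214577e-06]), 'tool_pos': array([166.40694854, 523.68334965, 230.4013447 ]), 'eef_rot': array([ 9.46276051e-04,  9.88172175e-01, -1.53345487e-01, -1.39572257e-04]), 'ft_force': array([-0.63244586,  0.68633052,  0.02291833]), 'wrist_torque': array([ 0.02022766,  0.00258988, -0.03743437]), 'grasp_force': 0.0, 'gripper_width': 85.18988779344693} 18.700000000000003
top [[563.0, 0.0, 309.5], [0.0, 563.0, 241.9], [0.0, 0.0, 1.0]] [[0.019, -0.997, 0.069, 433.238], [-1.0, -0.019, 0.012, -16.405], [-0.011, -0.069, -0.998, 1420.466], [0.0, 0.0, 0.0, 1.0]]
side [[434.2, 0.0, 318.7], [0.0, 434.2, 234.3], [0.0, 0.0, 1.0]] [[0.683, -0.445, 0.579, -83.651], [-0.73, -0.412, 0.545, -610.533], [-0.004, -0.795, -0.606, 750.58], [0.0, 0.0, 0.0, 1.0]]
```

View pics/top0.png

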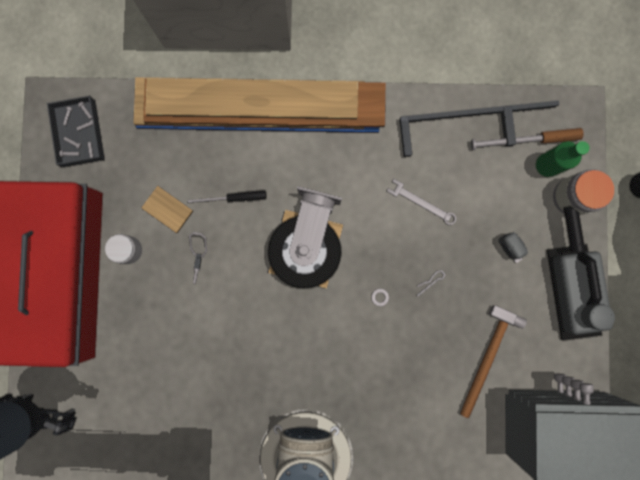

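View pics/side0.png

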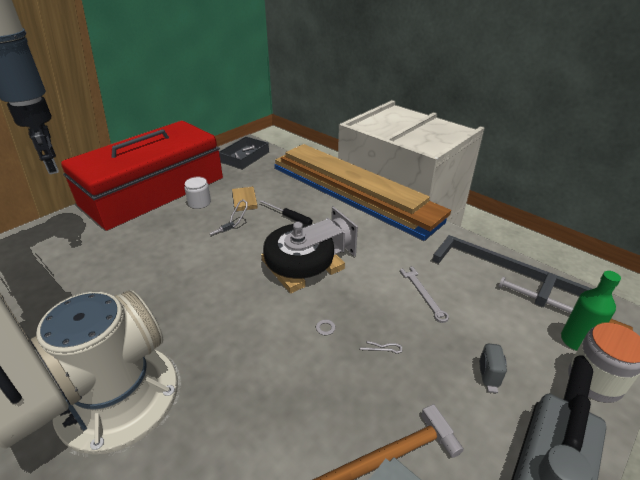

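Top view: pin at about (198,262), its tip pointing down (towards -x), loop up at (198,240); castor axle at (303,250), plate at (318,195). Tin (120,248), offcut (167,208) and screwdriver (230,198) are near the pin. Enlarged crop and coordinates next.

Run:
```python
from h import *
z=np.load("top0.npz");K,T,d,p=z["K"],z["T"],z["d"],z["p"]
for n,u,v,zz in [("tip",195,281,8),("head",199,258,8),("loopbar",198,238,60),("axletop",303,250,135),("plate",318,193,105),("tin",120,248,75),("offcut",167,208,18),("driver",265,195,15),("washer",380,297,3)]:
    print(n,pix_z(K,T,u,v,zz).round(0),pix_depth(K,T,u,v,d[v,u]).round(0))
s=np.load("side0.npz")
a=cv2.resize(p[180:310,170:350],None,fx=4,fy=4,interpolation=cv2.INTER_CUBIC)[:,:,::-1]
cv2.imwrite("pics/topc.png",a)
```

```text
tip [427. 286.   8.] [427. 286.   9.]
head [485. 278.   8.] [484. 276.  20.]
loopbar [531. 271.  60.] [535. 283.   5.]
axletop [503.  14. 135.] [503.  14. 139.]
plate [640. -18. 105.] [640. -18. 101.]
tin [503. 455.  75.] [502. 452.  85.]
offcut [609. 361.  18.] [609. 361.  17.]
driver [646. 115.  15.] [645. 115.  25.]
washer [ 396. -178.    3.] [ 396. -178.    3.]
```

View pics/topc.png

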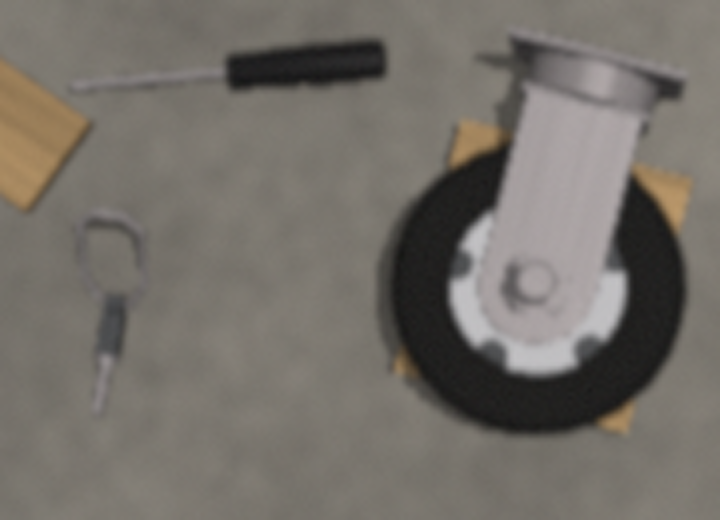

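```bash
python3 -m inch '[[[264,-239,60],[0,0,0],0],[[264,-239,60],[0,0,0],0],[[264,-239,60],[0,0,0],0],[[264,-239,60],[0,0,0],0],[[264,-239,60],[0,0,0],0],[[264,-239,60],[0,0,0],0],[[264,-239,60],[0,0,0],0],[[264,-239,60],[0,0,0],0],[[264,-239,60],[0,0,0],0],[[264,-239,60],[0,0,0],0]]'
python3 - <<'E'
from h import *
print(get_calibration("wrist"), read_state()["joints"])
p,d,K,T=snap("wrist"); np.savez("w1.npz",p=p,d=d,K=K,T=T); cv2.imwrite("pics/w1.png",p[:,:,::-1]); print(T.round(2))
E
```

```text
time_s: 1.35
tool_pos: [429.9, 285.8, 291.1]
eef_rot: [0.0, 0.988, -0.152, -0.0]
ft_force: [0.0, -0.3, 0.5]
gripper_width: 85.4
grasp_force: 0.0
{'mtx': array([[421.49906306,   0.        , 323.01144596],
       [  0.        , 421.49906306, 234.84502111],
       [  0.        ,   0.        ,   1.        ]]), 'hand_eye': array([[ 4.70209488e-04, -9.51046192e-01, -3.09048409e-01,
         7.94420027e+01],
       [ 9.99999457e-01,  1.59702173e-04,  1.03001692e-03,
         1.06828786e+00],
       [-9.30237963e-04, -3.09048725e-01,  9.51045751e-01,
        -1.42732628e+02],
       [ 0.00000000e+00,  0.00000000e+00,  0.00000000e+00,
         1.00000000e+00]])} [ 8.90321966e-01  1.77666667e-01  1.59091815e-01 -9.55335166e-05
 -1.55248139e+00  3.74285717e-01]
[[-3.0000e-01 -9.1000e-01 -3.0000e-01  5.0541e+02]
 [-9.5000e-01  2.9000e-01  9.0000e-02  2.6087e+02]
 [ 0.0000e+00  3.1000e-01 -9.5000e-01  4.3386e+02]
 [ 0.0000e+00  0.0000e+00  0.0000e+00  1.0000e+00]]
```

View pics/w1.png

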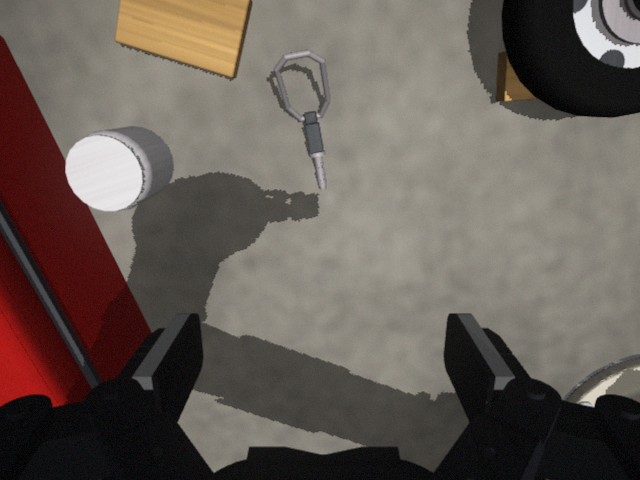

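Wrist view: the pin's loop bar is at (299,54), hinge (310,115), head centre about (314,136), collar (318,155) and tip (323,188).

Run:
```python
from h import *
z=np.load("w1.npz");K,T,d,p=z["K"],z["T"],z["d"],z["p"]
for n,u,v,zz in [("tip",323,187,8),("collarfront",318.5,157,10),("head",314.5,137,16),("hinge",310,115,10),("bar",299,54,68)]:
    print(n,pix_z(K,T,u,v,zz).round(1),pix_depth(K,T,u,v,d[int(v),int(u)]).round(1))
a=cv2.resize(p[30:200,240:360],None,fx=3.5,fy=3.5,interpolation=cv2.INTER_CUBIC)[:,:,::-1]
cv2.imwrite("pics/w1c.png",a)
```

```text
tip [422.4 286.6   8. ] [423.1 286.3  11.9]
collarfront [453.1 281.6  10. ] [453.2 281.6  10.8]
head [473.3 279.2  16. ] [473.3 279.1  16.5]
hinge [493.9 277.2  10. ] [494.1 277.   14.4]
bar [542.9 268.8  68. ] [542.6 268.7  70.8]
```

View pics/w1c.png

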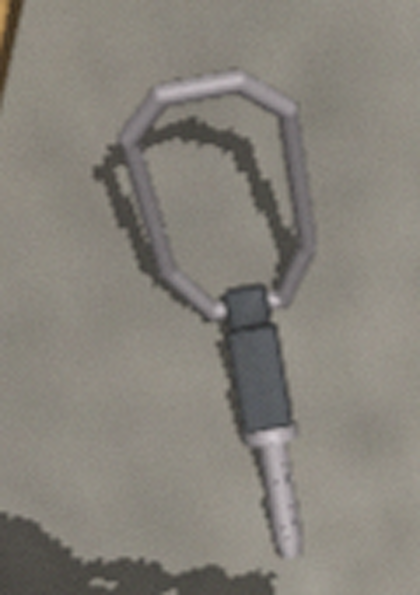

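The pin grip is at about (473.5, 279.3), pointing (-0.99, 0.14). I'll descend and grip.

```bash
python3 -m inch '[[[43,-6,-60],[0,0,0.165],0],[[43,-6,-120],[0,0,0.165],0],[[43,-6,-180],[0,0,0.165],0],[[43,-6,-240],[0,0,0.165],0],[[43,-6,-275],[0,0,0.165],0],[[43,-6,-288],[0,0,0.165],0],[[43,-6,-288],[0,0,0.165],0],[[43,-6,-288],[0,0,0.165],1],[[43,-6,-288],[0,0,0.165],1],[[43,-6,-288],[0,0,0.165],1],[[43,-6,-288],[0,0,0.165],1],[[43,-6,-288],[0,0,0.165],1],[[43,-6,-288],[0,0,0.165],1],[[43,-6,-288],[0,0,0.165],1],[[43,-6,-288],[0,0,0.165],1]]' 80
```

```text
time_s: 3.28
tool_pos: [473.9, 279.4, 4.0]
eef_rot: [-0.0, 0.997, -0.071, 0.0]
ft_force: [-2.5, 0.1, 5.0]
gripper_width: 11.6
grasp_force: 79.2
```

```bash
python3 -m inch '[[[0,0,30],[0,0,0],1],[[0,0,90],[0,0,0],1],[[0,0,150],[0,0,0],1],[[0,0,215],[0,0,0],1],[[2,-60,215],[0,0,-0.18],1],[[3,-110,215],[0,0,-0.36],1],[[4,-160,215],[0,0,-0.54],1],[[5,-210,215],[0,0,-0.72],1],[[6,-250,215],[0,0,-0.9],1],[[7,-280,215],[0,0,-1.08],1],[[8,-310,215],[0,0,-1.26],1],[[9,-330,215],[0,0,-1.44],1],[[9,-350,215],[0,0,-1.62],1],[[9,-352,215],[0,0,-1.66],1],[[9,-352,215],[0,0,-1.66],1],[[9,-352,215],[0,0,-1.66],1],[[9,-352,215],[0,0,-1.66],1]]'
python3 - <<'E'
from h import *
print(read_state()["joints"].round(2))
p,d,K,T=snap("wrist"); np.savez("w2.npz",p=p,d=d,K=K,T=T); cv2.imwrite("pics/w2.png",p[:,:,::-1]); print(T.round(2))
E
```

```text
time_s: 5.4
tool_pos: [482.6, -72.3, 218.3]
eef_rot: [0.0, -0.621, 0.784, 0.0]
ft_force: [-0.2, -0.3, -1.2]
gripper_width: 11.5
grasp_force: 78.6
[ 0.17  0.14 -0.07 -0.   -1.36 -0.4 ]
[[-9.7000e-01  2.2000e-01  7.0000e-02  4.6460e+02]
 [ 2.3000e-01  9.3000e-01  3.0000e-01 -1.5045e+02]
 [ 0.0000e+00  3.1000e-01 -9.5000e-01  3.6098e+02]
 [ 0.0000e+00  0.0000e+00  0.0000e+00  1.0000e+00]]
```

View pics/w2.png

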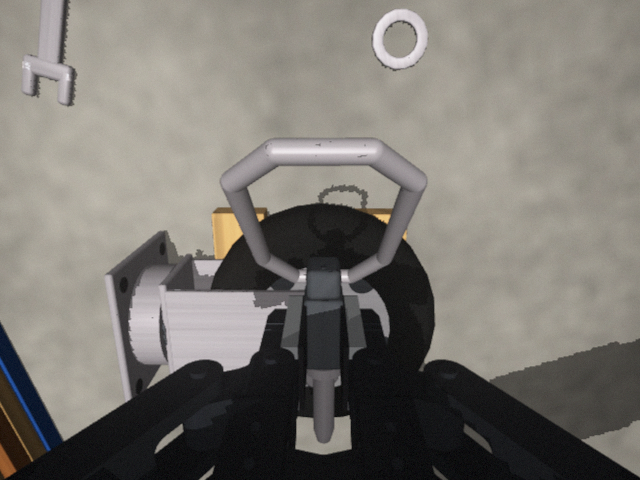

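The pin sits straight between the pads (tip (323,438), loop bar (323,152), open), but the gripper hides the axle. I'll shift sideways to view the axle neck obliquely.

```bash
python3 -m inch '[[[-60,30,0],[0,0,0],1],[[-110,60,-20],[0,0,0],1],[[-138,73,-53],[0,0,0],1],[[-138,73,-53],[0,0,0],1],[[-138,73,-53],[0,0,0],1],[[-138,73,-53],[0,0,0],1]]'
python3 - <<'E'
from h import *
p,d,K,T=snap("wrist"); np.savez("w3.npz",p=p,d=d,K=K,T=T)
Ti=np.linalg.inv(T); c=K@((Ti@np.array([503,14,125,1]))[:3]); u,v=(c[:2]/c[2]).astype(int); print(u,v)
u0=max(u-70,0);v0=v-55; print(u0,v0)
big=cv2.resize(p[v0:v0+110,u0:u0+140],(770,605),interpolation=cv2.INTER_CUBIC)[:600]
cv2.imwrite("pics/w3c.png",big[:,:,::-1])
E
```

```text
time_s: 6.2
tool_pos: [345.9, 0.4, 166.2]
eef_rot: [0.001, -0.62, 0.784, -0.0]
ft_force: [0.4, 0.2, -1.5]
gripper_width: 11.5
grasp_force: 78.7
29 365
0 310
```

View pics/w3c.png

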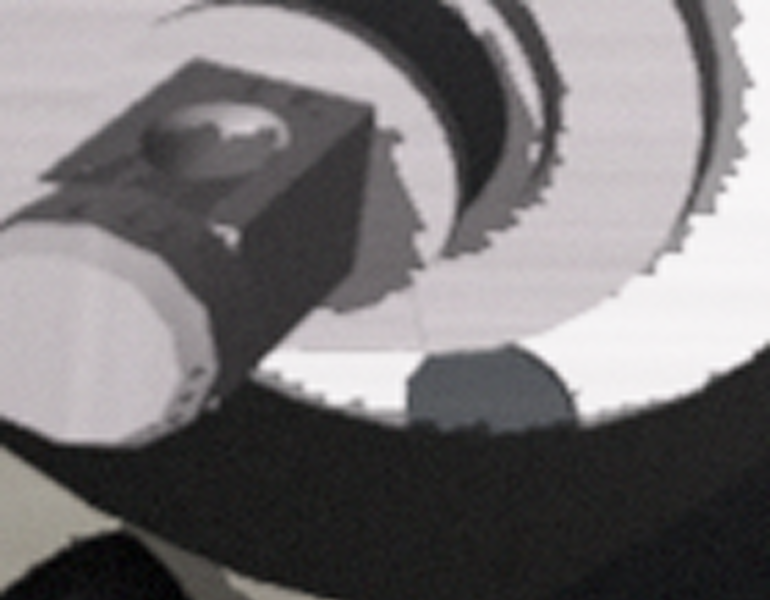

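The crop shows the neck's hole face clearly: bottom edge (200,58)-(373,105), next bottom corner (350,270), hole centre (217,142) in crop pixels (scale 5.5, offset (0,310)).

Run:
```python
from h import *
z=np.load("w3.npz");K,T,d,p=z["K"],z["T"],z["d"],z["p"]
f=lambda x,y,zz: pix_z(K,T,x/5.5,y/5.5+310,zz)[:2]
for zb in (104,105,106):
    A,B,C=f(200,58,zb),f(373,105,zb),f(350,270,zb)
    print(zb,A.round(1),B.round(1),C.round(1),"AB",np.linalg.norm(B-A).round(1),"BC",np.linalg.norm(C-B).round(1),"angles",np.degrees(np.arctan2(*(B-A)[::-1])).round(1),np.degrees(np.arctan2(*(C-B)[::-1])).round(1))
    print("centre",((A+C)/2).round(1))
H=f(217,142,116);print("hole ctr on face",H.round(1))
# cap top ellipse points (rim at z=135)
pts=np.array([f(*q,135) for q in [(60,222),(120,245),(160,285),(182,340),(178,385),(130,440),(70,437)]])
# circle with r 12
from scipy.optimize import least_squares
r=least_squares(lambda c:np.hypot(*(pts-c[:2]).T)-c[2],[503,14,12]);print("cap",r.x.round(1),r.fun.round(1))
for q in [(217,142),(60,330),(300,200),(300,150),(40,120)]:
    u,v=int(q[0]/5.5),int(q[1]/5.5+310); print(q,pix_depth(K,T,u,v,d[v,u]).round(1))
# castor axis from the top picture: plate edges
z=np.load("top0.npz");Kt,Tt=z["K"],z["T"]
g=lambda x,y,zz:pix_z(Kt,Tt,170+x/4,180+y/4,zz)[:2]
P,Q=g(512,30,105),g(686,78,105);e=Q-P;print("plate",P,Q,np.linalg.norm(e),"normal deg",np.degrees(np.arctan2(e[1],e[0]))+90)
for q in [((524,90),(502,285)),((645,120),(600,295))]:
    a,b=g(*q[0],88),g(*q[1],88); print("fork edge",np.degrees(np.arctan2(*(a-b)[::-1])))
```

```text
104 [507.   -1.1] [492.5   7.7] [502.7  25.1] AB 17.1 BC 20.1 angles 148.7 59.5
centre [504.9  12. ]
105 [506.2  -1.5] [491.6   7.3] [501.8  24.6] AB 17.0 BC 20.0 angles 148.7 59.5
centre [504.   11.5]
106 [505.3  -1.9] [490.8   6.9] [501.   24.1] AB 16.9 BC 19.9 angles 148.7 59.5
centre [503.1  11.1]
hole ctr on face [498.9   3. ]
cap [504.4   9.3  11.6] [-0.1  0.2 -0.  -0.3 -0.2  0.7 -0.4]
(217, 142) [502.2   4.1 112.3]
(60, 330) [504.2   9.3 134.9]
(300, 200) [492.9   9.8 117.3]
(300, 150) [493.1   6.1 114.4]
(40, 120) [541.8   7.6  87.3]
plate [651.87643084  29.54762298] [625.19338097 -73.42600513] 106.37458924475408 normal deg -14.527251272702642
fork edge -5.218136866659606
fork edge -13.36057017285979
```

Run:
```python
from h import *
for f in ("w2.npz","w3.npz"):
    z=np.load(f);K,d,p=z["K"],z["d"],z["p"]
    H=np.array(get_calibration("wrist")["hand_eye"]); Hi=np.linalg.inv(H)
    for q in [(-52,0,-4),(-18,0,-4),(0,0,-12),(20,0,-4)]:
        c=Hi@np.array([*q,1]); m=K@c[:3]; print(q,(m[:2]/m[2]).round(1),c[2].round(1))
    # measured surface in tool frame along centre column band
    for v in range(270,442,10):
        print(v,[pix_depth(K,H,u,v,d[v,u]).round(1).tolist() for u in (323,)])
    # shank edges
    g=p.mean(2)
    print([ (v,g[v,300:346:2].round(0).astype(int).tolist()) for v in (385,410,430)])
    break
pass
```

```text
(-52, 0, -4) [323.3 437.7] 172.7
(-18, 0, -4) [323.4 366.7] 162.2
(0, 0, -12) [323.4 336.8] 149.1
(20, 0, -4) [323.5 275.7] 150.5
270 [[24.7, -0.2, -10.1]]
280 [[22.1, -0.2, -12.6]]
290 [[18.3, -0.2, -12.3]]
300 [[13.7, -0.2, -10.6]]
310 [[10.2, -0.2, -11.4]]
320 [[6.8, -0.2, -12.2]]
330 [[3.2, -0.2, -12.7]]
340 [[-1.2, -0.2, -12.1]]
350 [[-5.5, -0.2, -11.8]]
360 [[-9.8, -0.2, -11.7]]
370 [[-14.0, -0.2, -11.7]]
380 [[-20.6, -0.1, -8.6]]
390 [[-25.2, -0.1, -8.5]]
400 [[-29.4, -0.1, -8.9]]
410 [[-34.3, -0.1, -8.6]]
420 [[-39.1, -0.1, -8.5]]
430 [[-44.3, -0.1, -8.1]]
440 [[-49.9, -0.1, -7.4]]
[(385, [23, 20, 18, 106, 73, 89, 87, 71, 79, 85, 91, 97, 97, 94, 94, 86, 79, 104, 135, 99, 52, 18, 22]), (410, [26, 26, 27, 30, 31, 27, 27, 70, 82, 85, 88, 97, 94, 94, 88, 87, 76, 37, 21, 18, 16, 17, 20]), (430, [155, 155, 156, 154, 150, 153, 147, 89, 80, 86, 90, 94, 93, 92, 85, 80, 73, 148, 152, 153, 151, 153, 158])]
```

```bash
python3 -m inch '[[[50,-30,0],[0,0,-0.15],1],[[100,-47,0],[0,0,-0.3],1],[[125.4,-47,0],[0,0,-0.3],1],[[125.4,-47,-20],[0,0,-0.3],1],[[125.4,-47,-40],[0,0,-0.3],1],[[125.4,-47,-53],[0,0,-0.3],1],[[125.4,-47,-53],[0,0,-0.3],1],[[125.4,-47,-53],[0,0,-0.3],1],[[125.4,-47,-53],[0,0,-0.3],1]]'
python3 - <<'E'
from h import *
for i in range(4):
    s=read_state(); print(s["tool_pos"].round(2),s["ft_force"].round(2))
    p,d,K,T=snap("side")
np.savez("s2.npz",p=p,d=d,K=K,T=T)
Ti=np.linalg.inv(T); c=K@((Ti@np.array([490,-10,125,1]))[:3]); u,v=(c[:2]/c[2]).astype(int); print(u,v)
cv2.imwrite("pics/s2c.png",cv2.resize(p[v-50:v+50,u-65:u+65],(780,600),interpolation=cv2.INTER_CUBIC)[:,:,::-1])
E
```

```text
time_s: 7.38
tool_pos: [470.6, -46.8, 113.1]
eef_rot: [0.001, -0.496, 0.868, -0.0]
ft_force: [0.1, -0.5, -1.5]
gripper_width: 11.5
grasp_force: 78.9
[470.6  -46.78 113.13] [ 0.1  -0.5  -1.46]
[470.47 -46.75 113.01] [-0.57 -0.5  -1.48]
[470.35 -46.74 112.87] [ 0.21  0.26 -0.47]
[470.3  -46.77 112.79] [-0.1   0.29 -1.93]
300 232
```

View pics/s2c.png

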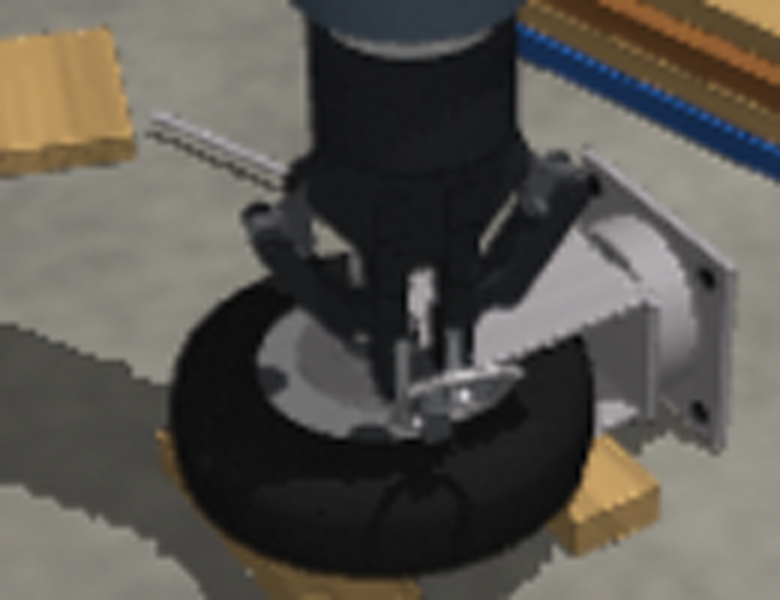

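```bash
python3 -m inch '[[[1,1.7,0],[0,0,0],1],[[2,3.4,0],[0,0,0],1],[[2.5,4.3,0],[0,0,0],1],[[3,5.2,0],[0,0,0],1],[[3.5,6,0],[0,0,0],1],[[3.5,6,0],[0,0,0],1]]'
```

```text
time_s: 8.32
tool_pos: [473.5, -40.8, 112.3]
eef_rot: [-0.0, -0.496, 0.868, 0.0]
ft_force: [-0.1, 0.3, -1.2]
gripper_width: 11.7
grasp_force: 78.9
```

```bash
python3 -m inch '[[[0.5,0.9,0],[0,0,0],1],[[1,1.7,0],[0,0,0],1],[[1.5,2.6,0],[0,0,0],1],[[2,3.4,0],[0,0,0],1],[[2.5,4.3,0],[0,0,0],1],[[2.5,4.3,0],[0,0,0],1]]'
```

```text
time_s: 9.07
tool_pos: [476.1, -36.5, 112.3]
eef_rot: [0.0, -0.496, 0.868, -0.0]
ft_force: [0.4, -1.0, -1.1]
gripper_width: 11.5
grasp_force: 78.9
```

```bash
python3 -m inch '[[[0.5,0.9,0],[0,0,0],1],[[1,1.7,0],[0,0,0],1],[[1.5,2.6,0],[0,0,0],1],[[2,3.4,0],[0,0,0],1],[[2.5,4.3,0],[0,0,0],1],[[3,5.2,0],[0,0,0],1],[[3.5,6,0],[0,0,0],1],[[4,6.9,0],[0,0,0],1],[[4,6.9,0],[0,0,0],1]]'
```

```text
time_s: 10.2
tool_pos: [480.0, -29.6, 112.3]
eef_rot: [-0.0, -0.496, 0.868, 0.0]
ft_force: [0.1, 0.1, -1.2]
gripper_width: 11.6
grasp_force: 78.9
```

```bash
python3 -m inch '[[[0.5,0.9,0],[0,0,0],1],[[1,1.7,0],[0,0,0],1],[[1.5,2.6,0],[0,0,0],1],[[2,3.4,0],[0,0,0],1],[[2.5,4.3,0],[0,0,0],1],[[3,5.2,0],[0,0,0],1],[[3.5,6,0],[0,0,0],1],[[4,6.9,0],[0,0,0],1],[[4,6.9,0],[0,0,0],1]]'
```

```text
time_s: 11.32
tool_pos: [484.0, -22.7, 112.3]
eef_rot: [0.0, -0.496, 0.868, 0.0]
ft_force: [-0.4, -0.5, -1.0]
gripper_width: 11.5
grasp_force: 78.9
```

```bash
python3 -m inch '[[[0.5,0.9,0],[0,0,0],1],[[1,1.7,0],[0,0,0],1],[[1.5,2.6,0],[0,0,0],1],[[2,3.4,0],[0,0,0],1],[[2,3.4,0],[0,0,0],1]]'
```

```text
time_s: 11.95
tool_pos: [486.0, -19.3, 112.3]
eef_rot: [-0.0, -0.496, 0.868, -0.0]
ft_force: [-0.5, -0.6, -1.2]
gripper_width: 11.3
grasp_force: 78.9
```

```bash
python3 -m inch '[[[0.5,0.9,0],[0,0,0],1],[[1,1.7,0],[0,0,0],1],[[1.5,2.6,0],[0,0,0],1],[[2,3.4,0],[0,0,0],1],[[2.5,4.3,0],[0,0,0],1],[[2.5,4.3,0],[0,0,0],1]]'
```

```text
time_s: 12.7
tool_pos: [488.5, -15.0, 112.3]
eef_rot: [0.0, -0.496, 0.868, 0.0]
ft_force: [-0.1, 0.7, -1.5]
gripper_width: 11.8
grasp_force: 78.9
```

```bash
python3 -m inch '[[[0.25,0.43,0],[0,0,0],1],[[0.5,0.86,0],[0,0,0],1],[[0.75,1.3,0],[0,0,0],1],[[1,1.7,0],[0,0,0],1],[[1,1.7,0],[0,0,0],1]]'
```

```text
time_s: 13.32
tool_pos: [489.5, -13.3, 112.3]
eef_rot: [0.0, -0.496, 0.868, -0.0]
ft_force: [-0.5, -0.6, -1.3]
gripper_width: 11.8
grasp_force: 78.9
```

```bash
python3 -m inch '[[[0.25,0.43,0],[0,0,0],1],[[0.5,0.86,0],[0,0,0],1],[[0.5,0.86,0],[0,0,0],1]]';  python3 -m inch '[[[0.25,0.43,0],[0,0,0],1],[[0.5,0.86,0],[0,0,0],1],[[0.5,0.86,0],[0,0,0],1]]'
```

```text
time_s: 13.7
tool_pos: [489.7, -12.9, 112.3]
eef_rot: [-0.0, -0.496, 0.868, -0.0]
ft_force: [-1.1, -2.9, -1.5]
gripper_width: 11.3
grasp_force: 79.0
time_s: 14.08
tool_pos: [489.8, -12.8, 112.3]
eef_rot: [-0.001, -0.496, 0.868, -0.0]
ft_force: [-2.1, -5.5, 0.6]
gripper_width: 11.5
grasp_force: 79.2
```

```bash
python3 -m inch '[[[0.5,0.86,0],[0,0,0],1],[[1,1.7,0],[0,0,0],1],[[1,1.7,0],[0,0,0],1]]';  python3 -m inch '[[[0.5,0.86,0],[0,0,0],1],[[1,1.7,0],[0,0,0],1],[[1,1.7,0],[0,0,0],1],[[1,1.7,0],[0,0,0],1]]'
```

```text
time_s: 14.45
tool_pos: [489.7, -12.7, 112.3]
eef_rot: [-0.003, -0.496, 0.868, -0.001]
ft_force: [-4.8, -11.5, 2.6]
gripper_width: 11.7
grasp_force: 79.4
time_s: 14.95
tool_pos: [489.8, -12.6, 112.3]
eef_rot: [-0.005, -0.496, 0.868, -0.002]
ft_force: [-6.4, -16.9, 4.9]
gripper_width: 11.7
grasp_force: 79.6
```

```bash
python3 -m inch '[[[0.4,0.7,0],[0,0,0],1],[[0.6,1,0],[0,0,0],1],[[0.6,1,0],[0,0,0],1]]';  python3 -m inch '[[[-1,-1.7,0],[0,0,0],1],[[-2,-3.4,0],[0,0,0],1],[[-2.5,-4.2,0],[0,0,0],1],[[-2.5,-4.2,0],[0,0,0],1]]'
```

```text
time_s: 15.32
tool_pos: [489.8, -12.6, 112.3]
eef_rot: [-0.006, -0.496, 0.868, -0.002]
ft_force: [-7.9, -19.4, 5.2]
gripper_width: 12.0
grasp_force: 79.7
time_s: 15.82
tool_pos: [489.7, -12.8, 112.3]
eef_rot: [-0.001, -0.496, 0.868, -0.0]
ft_force: [-3.5, -6.7, 0.6]
gripper_width: 11.5
grasp_force: 79.2
```

Shoulder came up hard at the expected place, with about 21 N of push. Release, rise and look from the side.

```bash
python3 -m inch '[[[-0.5,-0.8,0],[0,0,0],0.9],[[-0.5,-0.8,0],[0,0,0],0.8],[[-0.5,-0.8,0],[0,0,0],0.6],[[-0.5,-0.8,0],[0,0,0],0.4],[[-0.5,-0.8,0],[0,0,0],0.4],[[-0.5,-0.8,0],[0,0,0],0.4],[[-0.5,-0.8,30],[0,0,0],0.4],[[-0.5,-0.8,80],[0,0,0],0.4],[[-0.5,-0.8,115],[0,0,0],0.4],[[-50,25,115],[0,0,0],1],[[-104,60,80],[0,0,0],1],[[-104,60,53],[0,0,0],1],[[-104,60,53],[0,0,0],1],[[-104,60,53],[0,0,0],1],[[-104,60,53],[0,0,0],1]]'
python3 - <<'E'
from h import *
p,d,K,T=snap("wrist"); np.savez("w4.npz",p=p,d=d,K=K,T=T)
Ti=np.linalg.inv(T); c=K@((Ti@np.array([504,11,125,1]))[:3]); print((c[:2]/c[2]))
cv2.imwrite("pics/w4.png",cv2.resize(p[100:440,0:430],None,fx=1.75,fy=1.75,interpolation=cv2.INTER_CUBIC)[:,:,::-1])
E
```

```text
time_s: 17.7
tool_pos: [388.0, 48.6, 166.4]
eef_rot: [0.001, -0.496, 0.868, -0.0]
ft_force: [0.1, 0.4, -0.0]
gripper_width: 0.0
grasp_force: 0.0
[ 82.93473902 325.28953057]
```

View pics/w4.png

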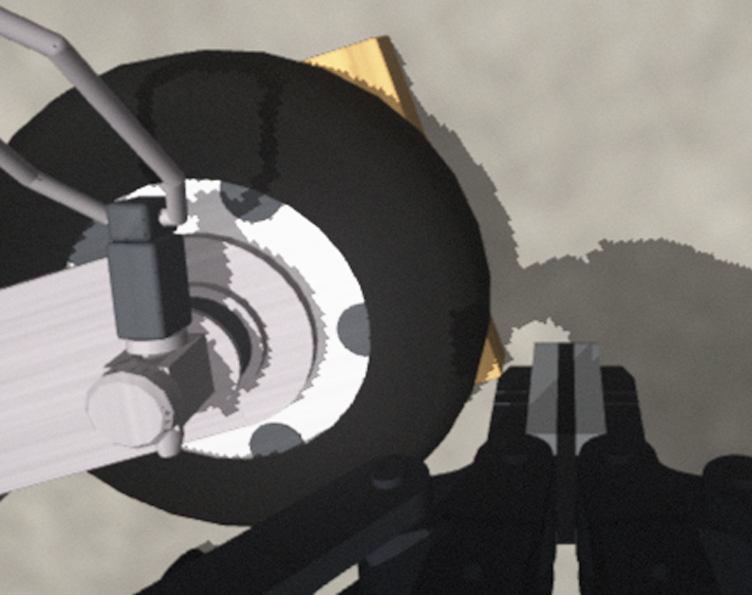

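Picture shows the pin home: collar against the neck face at (155,345), tip out beyond the cap at (170,440), loop open at upper left. Now go behind the loop bar with fingers shut.

```bash
python3 -m inch '[[[0,-20,50],[0,0,0],1],[[20,-60,65],[0,0,0],1],[[40,-105,65],[0,0,0],1],[[55.5,-142.3,65],[0,0,0],1],[[55.5,-142.3,65],[0,0,0],1],[[55.5,-142.3,30],[0,0,0],1],[[55.5,-142.3,5],[0,0,0],1],[[55.5,-142.3,5],[0,0,0],1],[[55.5,-142.3,5],[0,0,0],1],[[57.5,-138.9,5],[0,0,0],1],[[59.5,-135.4,5],[0,0,0],1],[[59.5,-135.4,5],[0,0,0],1]]'
```

```text
time_s: 19.25
tool_pos: [446.4, -86.5, 170.6]
eef_rot: [0.0, -0.497, 0.868, -0.0]
ft_force: [0.1, 0.5, -0.0]
gripper_width: -0.1
grasp_force: 0.0
```

```bash
python3 -m inch '[[[1.8,3.1,2],[0,0,0],1],[[3.7,6.2,4],[0,0,0],1],[[5.2,8.7,6],[0,0,0],1],[[6.6,11.2,8],[0,0,0],1],[[8.2,13.9,9.5],[0,0,0],1],[[9.7,16.5,11],[0,0,0],1],[[9.7,16.5,11],[0,0,0],1]]'
```

```text
time_s: 20.12
tool_pos: [456.0, -70.2, 181.4]
eef_rot: [0.0, -0.496, 0.868, -0.0]
ft_force: [-0.4, 0.5, -0.4]
gripper_width: 0.1
grasp_force: 0.0
```

```bash
cat > loop.py <<'E'
from h import *
p,d,K,T=snap("wrist"); H=np.array(get_calibration("wrist")["hand_eye"])
v,u=np.mgrid[0:480:2,0:640:2]; dd=d[v,u]; W=np.stack([(u-K[0,2])/K[0,0]*dd,(v-K[1,2])/K[1,1]*dd,dd,np.ones_like(dd)],-1)
X=(W@T.T)[...,:3]; t=(W@H.T)[...,:3]
uu=np.array([.5075,.8616]); rel=X[...,:2]-[504,11.4]; s=rel@uu; l=rel@np.array([-uu[1],uu[0]])
m=(dd>0)&(X[...,2]>108)&(abs(l)<25)&(s>-110)&(s<60)
for a in range(-110,60,5):
    k=m&(s>=a)&(s<a+5)
    if k.sum()>2: print(a,k.sum(),"z",np.percentile(X[...,2][k],[5,50,95]).round(0),"l",l[k].min().round(0),l[k].max().round(0),"toolx",t[...,0][k].mean().round(0))
E
python3 loop.py
```

```text
-110 2734 z [168. 232. 261.] l -25.0 25.0 toolx 13.0
-105 1114 z [164. 224. 245.] l -25.0 25.0 toolx 8.0
-100 304 z [159. 237. 239.] l -25.0 25.0 toolx 3.0
-95 216 z [155. 230. 239.] l -25.0 25.0 toolx -2.0
-90 199 z [150. 231. 239.] l -25.0 25.0 toolx -7.0
-85 37 z [143. 147. 231.] l -22.0 20.0 toolx -11.0
-80 25 z [138. 141. 144.] l -22.0 20.0 toolx -17.0
-75 8 z [135. 136. 138.] l -21.0 20.0 toolx -21.0
-70 3 z [132. 133. 134.] l -21.0 20.0 toolx -25.0
-15 11 z [133. 135. 135.] l -3.0 2.0 toolx -84.0
-10 23 z [134. 135. 136.] l -3.0 2.0 toolx -87.0
-5 27 z [134. 135. 136.] l -3.0 3.0 toolx -92.0
0 25 z [134. 135. 136.] l -4.0 3.0 toolx -97.0
5 24 z [134. 135. 135.] l -4.0 4.0 toolx -102.0
```

The loop is still open: the finger tip passed just over the bar, because the pin's head droops slightly. Go back, lower, and retry.

```bash
python3 -m inch '[[[0,0,20],[0,0,0],1],[[-8,-14,20],[0,0,0],1],[[-16.7,-28.4,10],[0,0,0],1],[[-16.7,-28.4,-23],[0,0,0],1],[[-16.7,-28.4,-23],[0,0,0],1],[[-13.5,-23,-23],[0,0,0],1],[[-10.2,-17.3,-23],[0,0,0],1],[[-10.2,-17.3,-23],[0,0,0],1]]'; python3 -m inch '[[[1.5,2.6,2.3],[0,0,0],1],[[2.8,4.7,5.5],[0,0,0],1],[[2.8,4.7,5.5],[0,0,0],1]]'
```

```text
time_s: 21.18
tool_pos: [445.1, -89.7, 160.0]
eef_rot: [-0.002, -0.497, 0.868, -0.002]
ft_force: [-6.3, -8.6, 5.5]
gripper_width: -0.3
grasp_force: 5.1
time_s: 21.55
tool_pos: [447.9, -85.5, 166.1]
eef_rot: [-0.002, -0.497, 0.868, -0.002]
ft_force: [-4.9, -10.6, 6.8]
gripper_width: 0.0
grasp_force: 5.9
```

```bash
cat >> loop.py <<'E'
cv2.imwrite("pics/now.png",p[:,:,::-1])
print(read_state()["tool_pos"],read_state()["ft_force"])
E
python3 loop.py
```

```text
-110 223 z [203. 216. 224.] l -25.0 25.0 toolx -5.0
-105 71 z [203. 214. 226.] l -5.0 25.0 toolx -8.0
-100 5 z [163. 164. 165.] l -23.0 -20.0 toolx -16.0
-95 8 z [164. 164. 165.] l -23.0 -22.0 toolx -18.0
-35 12 z [120. 122. 122.] l -4.0 1.0 toolx -81.0
-30 22 z [121. 121. 122.] l -4.0 2.0 toolx -85.0
-25 24 z [121. 122. 122.] l -4.0 2.0 toolx -89.0
-20 29 z [121. 122. 123.] l -4.0 2.0 toolx -94.0
-15 61 z [121. 123. 129.] l -6.0 4.0 toolx -100.0
-10 7 z [120. 124. 124.] l -5.0 3.0 toolx -102.0
[447.85558535 -85.5731127  165.97165725] [ -6.19285932 -10.78789301   7.13843398]
```

View pics/now.png

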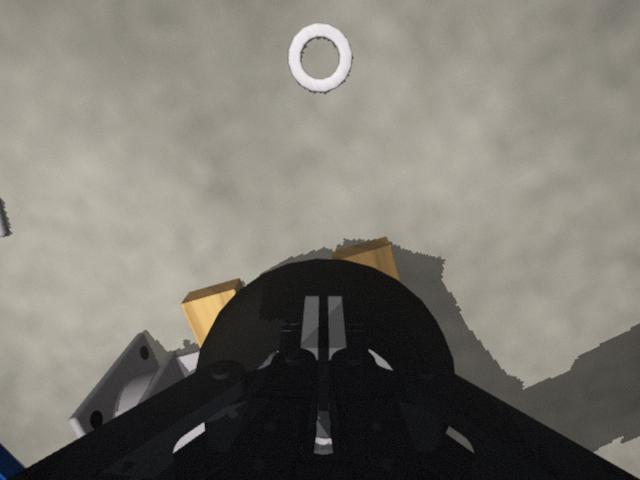

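The wrist view shows the loop hidden under the fingers (323,330). The force (back and up) means the fingertip is riding on top of the bar. Back off, and go in well under it.

```bash
python3 -m inch '[[[-4,-6.8,2],[0,0,0],1],[[-8,-13.6,4],[0,0,0],1],[[-12.7,-21.5,-10],[0,0,0],1],[[-12.7,-21.5,-25],[0,0,0],1],[[-12.7,-21.5,-25],[0,0,0],1],[[-12.7,-21.5,-25],[0,0,0],1]]'; python3 -m inch '[[[2.5,4.3,0],[0,0,0],1],[[5,8.6,0],[0,0,0],1],[[6.3,10.8,0],[0,0,0],1],[[6.3,10.8,0],[0,0,0],1]]';python3 loop.py
```

```text
time_s: 22.35
tool_pos: [435.9, -104.5, 138.9]
eef_rot: [0.0, -0.496, 0.868, -0.0]
ft_force: [-0.7, 0.2, 1.0]
gripper_width: -0.1
grasp_force: 0.0
time_s: 22.85
tool_pos: [442.2, -93.3, 138.8]
eef_rot: [0.0, -0.497, 0.868, 0.0]
ft_force: [-0.2, 0.2, 0.2]
gripper_width: 0.1
grasp_force: 0.0
-55 66 z [110. 117. 119.] l -3.0 3.0 toolx -68.0
-50 34 z [117. 119. 120.] l -4.0 3.0 toolx -74.0
-45 42 z [118. 119. 120.] l -4.0 4.0 toolx -79.0
-40 13 z [119. 120. 120.] l -5.0 4.0 toolx -83.0
[442.05871101 -93.49228415 138.8111484 ] [ 0.8220695  -0.10354254  0.29448832]
```

```bash
python3 -m inch '[[[1,1.7,0],[0,0,0],1],[[2,3.4,0],[0,0,0],1],[[3,5.2,0],[0,0,0],1],[[3,5.2,0],[0,0,0],1]]';  python3 -m inch '[[[1,1.7,0],[0,0,0],1],[[2,3.4,0],[0,0,0],1],[[3,5.2,0],[0,0,0],1],[[3,5.2,0],[0,0,0],1]]';python3 -m inch '[[[1,1.7,0],[0,0,0],1],[[2,3.4,0],[0,0,0],1],[[3,5.2,0],[0,0,0],1],[[3,5.2,0],[0,0,0],1]]'
```

```text
time_s: 23.4
tool_pos: [444.2, -89.7, 139.1]
eef_rot: [-0.001, -0.496, 0.868, -0.001]
ft_force: [-2.7, -5.4, 2.6]
gripper_width: -0.1
grasp_force: 3.2
time_s: 23.9
tool_pos: [446.3, -87.0, 140.3]
eef_rot: [-0.003, -0.497, 0.868, -0.002]
ft_force: [-7.9, -14.3, 10.6]
gripper_width: 0.3
grasp_force: 8.0
time_s: 24.4
tool_pos: [450.1, -80.4, 139.9]
eef_rot: [-0.002, -0.496, 0.868, -0.002]
ft_force: [-5.2, -8.8, 7.0]
gripper_width: -0.0
grasp_force: 5.1
```

```bash
python3 -m inch '[[[1.5,2.6,5],[0,0,0],1],[[3,5.2,11],[0,0,0],1],[[4.6,7.8,17],[0,0,0],1],[[6.2,10.6,22],[0,0,0],1],[[8,13.6,26],[0,0,0],1],[[9.6,16.3,29],[0,0,0],1],[[11.2,19,31],[0,0,0],1],[[11.2,19,31],[0,0,0],1]]'
```

```text
time_s: 25.4
tool_pos: [462.3, -58.8, 169.7]
eef_rot: [-0.0, -0.496, 0.868, 0.0]
ft_force: [-2.0, -2.3, -2.0]
gripper_width: -0.2
grasp_force: 1.6
```

```bash
python3 -m inch '[[[1.8,3,3],[0,0,0],1],[[3.5,5.9,5],[0,0,0],1],[[5.2,8.8,7],[0,0,0],1],[[6.9,11.7,8.5],[0,0,0],1],[[8.6,14.7,10],[0,0,0],1],[[10.4,17.7,11],[0,0,0],1],[[13,22,12],[0,0,0],1],[[15.6,26.5,12],[0,0,0],1],[[18.2,31,12],[0,0,0],1],[[20.8,35.3,11],[0,0,0],1],[[20.8,35.3,11],[0,0,0],1]]'
```

```text
time_s: 26.78
tool_pos: [483.2, -23.4, 180.6]
eef_rot: [-0.0, -0.497, 0.868, 0.0]
ft_force: [-1.5, -2.0, -1.5]
gripper_width: -0.1
grasp_force: 1.4
```

```bash
python3 -m inch '[[[2.3,3.9,-2],[0,0,0],1],[[4.6,7.8,-4],[0,0,0],1],[[7.1,12.1,-6],[0,0,0],1],[[9.6,16.4,-9],[0,0,0],1],[[11.9,20.2,-11],[0,0,0],1],[[14,23.8,-14],[0,0,0],1],[[16,27.1,-17],[0,0,0],1],[[18,30.5,-20],[0,0,0],1],[[19.6,33.3,-23],[0,0,0],1],[[21.2,36,-27],[0,0,0],1],[[22.8,38.8,-29],[0,0,0],1],[[22.8,38.8,-29],[0,0,0],1]]'
```

```text
time_s: 28.28
tool_pos: [505.9, 15.3, 151.7]
eef_rot: [0.0, -0.496, 0.868, 0.0]
ft_force: [-0.2, -0.3, -0.0]
gripper_width: -0.3
grasp_force: 0.0
```

```bash
python3 -m inch '[[[0,0,50],[0,0,0],1],[[-30,10,75],[0,0,0],1],[[-80,20,60],[0,0,0],1],[[-119,33,14],[0,0,0],1],[[-119,33,14],[0,0,0],1],[[-119,33,14],[0,0,0],1],[[-119,33,14],[0,0,0],1]]'
cat > chk.py <<'E'
from h import *
p,d,K,T=snap("wrist"); print(read_state()["tool_pos"])
v,u=np.mgrid[0:480,0:640]; dd=d; W=np.stack([(u-K[0,2])/K[0,0]*dd,(v-K[1,2])/K[1,1]*dd,dd,np.ones_like(dd)],-1)
X=(W@T.T)[...,:3]; uu=np.array([.5075,.8616]); rel=X[...,:2]-[504,11.4]; s=rel@uu; l=rel@np.array([-uu[1],uu[0]])
m=(dd>0)&(X[...,2]>107)&(X[...,2]<215)&(abs(l)<26)&(s>-125)&(s<60)
for a in range(-125,60,5):
    o=[]
    for b in range(-25,26,5):
        k=m&(s>=a)&(s<a+5)&(l>=b-2.5)&(l<b+2.5); o.append(f"{np.median(X[...,2][k]):4.0f}" if k.sum()>2 else "   .")
    print(a,*o)
E
python3 chk.py
```

```text
time_s: 29.15
tool_pos: [388.7, 48.7, 167.2]
eef_rot: [0.002, -0.496, 0.868, -0.0]
ft_force: [0.7, 0.3, -0.1]
gripper_width: -0.5
grasp_force: 0.0
[388.50778186  48.6141721  167.02478005]
-125    .    .    .    .    .    .    .    .    .    .    .
-120    .    .    .    .    .    .    .    .    .    .    .
-115    .    .    .    .    .    .    .    .    .    .    .
-110    .    .    .    .    .    .    .    .    .    .    .
-105    .    .    .    .    .    .    .    .    .    .    .
-100    .    .    .    .    .    .    .    .    .    .    .
-95    .    .    .    .    .    .    .    .    .    .    .
-90    .    .    .    .    .    .    .    .    .    .    .
-85    .    .    .    .    .    .    .    .    .    .    .
-80    .    .    .    .    .    .    .    .    .    .    .
-75    .    .    .    .    .    .    .    .    .    .    .
-70    .    .    .    .    .    .    .    .    .    .    .
-65    .    .    .    .    .    .    .    .    .    .    .
-60    .    .    .    .    .    .    .    .    .    .    .
-55    .    .    .  112  118  118  115  113    .    .    .
-50    .    .  113  1
[... 561 characters left out ...]
8    .
0    .    .    .  135  135  135  135  122  119  119    .
5    .    .    .  135  135  135  135  119  119  119    .
10    .    .    .    .    .  133  126  118  119  120    .
15    .  119  120    .    .  121  119    .  120  120    .
20    .  119  120  119    .  121  118  120  121  120    .
25    .    .  120  120  120  120  121  121  121    .    .
30    .    .    .  120  121  121  121  121    .    .    .
35    .    .    .    .    .    .    .    .    .    .    .
40    .    .    .    .    .    .    .    .    .    .    .
45    .    .    .    .    .    .    .    .    .    .    .
50    .    .    .    .    .    .    .    .    .    .    .
55    .    .    .    .    .    .    .    .    .    .    .
```

```bash
cat >> chk.py <<'E'
print("----")
c=m&(X[...,2]>132); print("cap s",s[c].min().round(1),s[c].max().round(1),"l",l[c].min().round(1),l[c].max().round(1))
k=m&(abs(l)<8)&(s>22)&(X[...,2]>117); print("bar s",np.percentile(s[k],[2,10,50,90,98]).round(1),np.median(X[...,2][k]).round(1))
k=m&(abs(l)<6)&(s<-40); print("rear s",np.percentile(s[k],[1,5]).round(1))
k=m&(abs(l)<2.5)&(s<-8)&(s>-30)&(X[...,2]<126)
for a in np.arange(-30,-8,1.): 
    q=k&(s>=a)&(s<a+1); print(a,q.sum(),np.round(np.median(X[...,2][q]),1) if q.sum() else "",end="; ")
print()
w=m&(abs(abs(l)-19)<4)&(X[...,2]<128); A=np.polyfit(s[w],X[...,2][w],1); print("wire slope",A)
h=m&(abs(l+2)<4)&(s<-18)&(s>-42); A=np.polyfit(s[h],X[...,2][h],1); print("head slope",A)
E
python3 chk.py | sed '1,/----/d'
```

```text
cap s -12.6 11.9 l -12.2 12.3
bar s [22.4 27.  28.4 30.7 31.8] 120.4
rear s [-54.3 -53.9]
-30.0 17 121.0; -29.0 22 121.3; -28.0 19 121.3; -27.0 21 121.2; -26.0 21 121.7; -25.0 18 121.6; -24.0 17 121.4; -23.0 20 121.4; -22.0 22 122.1; -21.0 18 122.0; -20.0 24 122.3; -19.0 17 122.2; -18.0 16 122.0; -17.0 18 122.1; -16.0 27 122.1; -15.0 14 121.9; -14.0 26 122.4; -13.0 21 122.4; -12.0 6 122.4; -11.0 15 122.7; -10.0 24 119.8; -9.0 4 118.2; 
wire slope [1.07699397e-01 1.17830748e+02]
head slope [1.00848715e-01 1.23902229e+02]
```

The loop is shut, in line with the pin, and the bar is beyond the tip. The pin may sit about 1 mm short because of its droop, so I'll seat it with a gentle push from behind.

```bash
python3 -m inch '[[[0,-20,50],[0,0,0],1],[[20,-60,65],[0,0,0],1],[[45,-100,65],[0,0,0],1],[[69,-118.6,50],[0,0,0],1],[[69,-118.6,0],[0,0,0],1],[[69,-118.6,-40],[0,0,0],1],[[69,-118.6,-60],[0,0,0],1],[[69,-118.6,-60],[0,0,0],1],[[72,-113.5,-60],[0,0,0],1],[[75,-108.4,-60],[0,0,0],1],[[78.1,-103.1,-60],[0,0,0],1],[[78.1,-103.1,-60],[0,0,0],1],[[78.1,-103.1,-60],[0,0,0],1]]';  python3 -m inch '[[[0.5,0.9,0],[0,0,0],1],[[1,1.7,0],[0,0,0],1],[[1.5,2.6,0],[0,0,0],1],[[2,3.5,0],[0,0,0],1],[[2,3.5,0],[0,0,0],1]]'
```

```text
time_s: 30.88
tool_pos: [464.9, -54.9, 105.9]
eef_rot: [0.0, -0.496, 0.868, 0.0]
ft_force: [0.0, -0.4, 0.4]
gripper_width: 0.1
grasp_force: 0.0
time_s: 31.5
tool_pos: [466.9, -51.5, 105.8]
eef_rot: [-0.0, -0.496, 0.868, -0.0]
ft_force: [-1.2, -0.3, -0.7]
gripper_width: 0.1
grasp_force: 0.0
```

```bash
python3 -m inch '[[[0.5,0.9,0],[0,0,0],1],[[1,1.7,0],[0,0,0],1],[[1.5,2.6,0],[0,0,0],1],[[2,3.5,0],[0,0,0],1],[[2,3.5,0],[0,0,0],1]]';  python3 -m inch '[[[0.5,0.9,0],[0,0,0],1],[[1,1.7,0],[0,0,0],1],[[1,1.7,0],[0,0,0],1]]';  python3 -m inch '[[[0.5,0.9,0],[0,0,0],1],[[1,1.7,0],[0,0,0],1],[[1,1.7,0],[0,0,0],1]]'
```

```text
time_s: 32.12
tool_pos: [469.0, -48.0, 105.8]
eef_rot: [-0.0, -0.496, 0.868, -0.0]
ft_force: [1.2, -0.1, 0.3]
gripper_width: 0.1
grasp_force: 0.0
time_s: 32.5
tool_pos: [470.0, -46.3, 105.8]
eef_rot: [0.0, -0.496, 0.868, -0.0]
ft_force: [0.2, -0.1, -0.5]
gripper_width: 0.2
grasp_force: 0.0
time_s: 32.88
tool_pos: [470.9, -44.6, 105.8]
eef_rot: [0.0, -0.496, 0.868, -0.0]
ft_force: [0.8, 0.6, 0.6]
gripper_width: -0.1
grasp_force: 0.0
```

```bash
python3 -m inch '[[[0.5,0.9,0],[0,0,0],1],[[1,1.7,0],[0,0,0],1],[[1,1.7,0],[0,0,0],1]]';  python3 -m inch '[[[0.5,0.9,0],[0,0,0],1],[[1,1.7,0],[0,0,0],1],[[1,1.7,0],[0,0,0],1]]'
```

```text
time_s: 33.25
tool_pos: [471.3, -43.5, 105.6]
eef_rot: [-0.001, -0.496, 0.868, -0.0]
ft_force: [-2.7, -3.2, 0.2]
gripper_width: 0.1
grasp_force: 2.0
time_s: 33.62
tool_pos: [471.1, -43.0, 105.4]
eef_rot: [-0.003, -0.496, 0.868, -0.0]
ft_force: [-4.6, -8.0, 2.1]
gripper_width: 0.1
grasp_force: 4.7
```

```bash
python3 -m inch '[[[0.5,0.9,0],[0,0,0],1],[[1,1.7,0],[0,0,0],1],[[1,1.7,1],[0,0,0],1],[[1.2,2,2],[0,0,0],1],[[1.2,2,2],[0,0,0],1]]';  python3 -m inch '[[[-2,-3.4,0],[0,0,0],1],[[-4,-6.9,0],[0,0,0],1],[[-8,-13.6,0],[0,0,0],1],[[-18,-30,0],[0,0,0],1],[[-18,-30,60],[0,0,0],1],[[-30,0,120],[0,0,0],1],[[-60,50,120],[0,0,0],1],[[-88,94,95],[0,0,0],1],[[-88,94,58],[0,0,0],1],[[-88,94,58],[0,0,0],1],[[-88,94,58],[0,0,0],1],[[-88,94,58],[0,0,0],1]]'; python3 chk.py | sed '1,/----/d'
```

```text
time_s: 34.25
tool_pos: [470.9, -42.4, 107.2]
eef_rot: [-0.004, -0.496, 0.868, -0.001]
ft_force: [-7.5, -13.1, 2.3]
gripper_width: -0.1
grasp_force: 7.3
time_s: 35.75
tool_pos: [387.2, 54.5, 167.1]
eef_rot: [0.001, -0.496, 0.868, -0.0]
ft_force: [0.5, 0.2, 0.5]
gripper_width: -0.2
grasp_force: 0.0
cap s -12.4 11.9 l -11.8 12.1
bar s [22.4 27.3 28.4 30.8 31.7] 120.5
rear s [-54.2 -53.8]
-30.0 19 121.0; -29.0 21 121.0; -28.0 21 121.0; -27.0 19 121.6; -26.0 21 121.7; -25.0 22 121.6; -24.0 19 121.7; -23.0 21 121.9; -22.0 19 121.6; -21.0 22 121.9; -20.0 19 121.8; -19.0 19 122.1; -18.0 15 122.1; -17.0 15 122.2; -16.0 23 122.1; -15.0 20 122.1; -14.0 16 122.3; -13.0 23 122.4; -12.0 8 122.5; -11.0 11 123.2; -10.0 19 118.6; -9.0 4 118.9; 
wire slope [1.07375333e-01 1.17830544e+02]
head slope [9.91676639e-02 1.23903563e+02]
```

```bash
python3 -c "
from station import *
print(read_state()['qvel'].round(3)); print(sign_off())"
```

```text
[ 0.006  0.003 -0.009 -0.003  0.004  0.   ]
the job is handed in; nothing more can be done
None
```

The job is handed in: the lock pin is through the axle's cross hole with its shoulder against the neck and the loop snapped shut. The head droops about 0.1 rad, so I put the shoulder some 0.8 mm off home (limit 1.5), and sign-off returned no verdict.

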